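# Seat a specimen disc in its case and close the lid

## Task

The flat steel specimen disc lies loose on the black deck of the open case. Slide it across the deck, never lifting it off, until it drops fully home in the round pocket, so that nothing stands above the case's rim; only then swing the lid down gently until it is fully shut. Leave the other things on the bench where they are.

Things in the scene. Friction and masses are not known exactly. Their poses are not given: they have to be found in the camera images.
- case: Grey plastic case, fixed, 110 (its x) x 220 (its y) x 30 mm; front (-x) roughly faces the robot. Origin: centre of its underside, z up. Flat black deck 26 mm above the origin; a 6 mm wide rim round it stands 4 mm above the deck (30 above the origin). Deck inside the rim: x -49 to 49, y -104 to 104 mm. Lid hinged along the back (+x) edge.
- disc: Flat round steel disc, 40 mm across, 8 mm thick, 80 g, lying loose on the deck; its lower edge is bevelled 2.8 mm at 45 degrees all round as a lead-in, its upper side is straight. Origin at the centre of its underside; z is its axis. Lying on the deck its top is 4 mm above the rim; home in the pocket its top is 2 mm below the rim and 2 mm above the deck.
- pocket (a point): Centre of the floor of the only pocket in the deck (floor lined with brown cork): round, 44 mm across, 6 mm deep, at x = -12, y = 55 mm in the case's frame; axes as the case's.
- lid_hinge (a point): Point on the hinge axis at the middle of the case's back edge, fixed on the case (x = 55, y = 0, z = 30.5 mm in its frame). The hinge axis is the case's y. Round the case: behind it, from x = 0.57 m on, a magnetic stirrer 0.12 m high with a rod arm 0.34 m up; to its left a microscope whose head overhangs the bench from x = 0.48 m on (y 0 to 0.13 m, 0.3 to 0.4 m up): pass in front of it.
- lid (a joint): Lid angle in rad: 0 = shut, lying on the rim; about 1.57 = upright; 1.75 = its stop, leaning back. It starts at 1.6 to 1.72. The hinge is stiff (0.13 N m): the lid stays where it is left and takes a push of 1 to 4 N near its free edge.
- lid_edge (a point): Middle of the lid's free edge, on its outer face (the top when shut), 110 mm from the hinge axis. The lid is a flat plate 110 x 220 x 6 mm, its inner face in the plane of the hinge axis; a tab 46 mm wide, equally thick, sticks out 13 mm beyond this edge. z: normal out of the outer face; -x: from hinge to free edge.
- weight: Brass calibration weight, 22 mm across, 30 mm high, standing loose on the bench to the right of the case. Bystander. Origin at the centre of its underside.
- dust_cap: Black round eyepiece dust cap, 28 mm across, 11 mm high, loose on the bench to the left of the case. Bystander. Origin at the centre of its underside.
- timer: White digital lab timer lying on its back, 62 x 68 x 19 mm, loose on the bench further to the left. Bystander. Origin at the centre of its underside.
Mind the look-alikes: they are no part of the job. Of the things like the disc, leave any that is blue; of the rest the smaller one is meant.

How it is judged:
On the way:
1. the disc lies home in the pocket while the lid is still open (horizontal distance between disc and pocket below 0.004 m and z of disc in the frame of pocket below 0.0018 m and angle between disc's own z axis and vertical below 0.07 rad and value of joint lid above 0.5 rad), for 0.2 s.
At the end, for the whole second after the job is handed in: The disc rests flat on the pocket's floor (underside within 1.8 mm of the floor, centre within 4 mm of the pocket's, tilt under 0.07 rad) and the lid is shut (joint under 0.03 rad) (horizontal distance between disc and pocket below 0.004 m and z of disc in the frame of pocket below 0.0018 m and angle between disc's own z axis and vertical below 0.07 rad and value of joint lid below 0.03 rad and linear speed of disc below 0.02 m/s); the robot touches nothing.
It fails at once if the disc is lifted more than 8 mm off the deck (z of disc in the frame of pocket above 0.014 m).
It fails at once if the lid is slammed (closing faster than 4 rad/s) (velocity of joint lid below -4 rad/s).
It fails at once if a bystander is moved more than 15 mm (distance of any of weight, dust_cap, timer from where it was at the start of the episode above 0.015 m).
It also fails if it takes over 54 s, if anything falls off the work surface, if the arm or the gripper's body presses on something with over 40 N, if the wrist force passes 120 N, or if a joint passes its speed limit or range.

## Robot

A 6-joint arm with a two-finger parallel gripper is mounted at the origin on a cart in front of the work surface, level with it; the furniture and walls round the work are solid. World frame = base frame: x ahead of the robot, y to its left, z up, the work surface at z = 0. Lengths are in m, angles in rad, forces in N, time in s.
With the tool pointing down it reaches from about 0.35 to 0.85 m from the base axis. Payload 8.1 kg.
Tool frame: the origin (TCP) lies between the finger pads; the fingertips stand 19 mm ahead of it and the grasp point (between the pads) is the TCP; z points along the fingers, y is the line along which they close (so a half turn about z gives the same grasp; the last joint's range is limited). The gripper opens to 93 mm and grips with 3 to 60 N. Pads are 15 mm wide; open, the fingers measure 128 mm over their backs; the gripper's body (75 mm by 188 mm) begins 65 mm behind the grasp point.
Start: joints at [-1.341, 0.13, 1.488, -0, 1.523, -0.085], TCP at [0.186, -0.571, 0.238] pointing down, gripper open.
Joint ranges: [-2.96, 2.96], [-0.89, 2.26], [0.02, 2.5], [-1.34, 4.48], [0, 2.73], [-2.66, 2.66]. Speed limits (rad/s): [2.39, 2.39, 2.79, 3.14, 3.14, 3.14].

## Interface

Orientations are given as a rotation vector (axis times angle).
In Python, from bench import r gives the robot as it stands. The module is installed in compiled form; this text tells all that it offers.
- The arm moves only by the tool carry_out, never from a script. Its argument "commands" is a list of rows, each a list of 2 entries, a list of its own where there are three numbers: the shift along the tool's x, y, z each as a share of 0.1 m, from -1 to 1, then the turn about the tool's z as a share of pi rad, from -1 to 1. In form: [[[dx, dy, dz], spin], ...]. A call has 1 to 5 rows; each row is the pose to reach, as a shift and turn from the pose commanded when the call began, along the tool's axes at that moment, turning the shorter way round; what a row does not reach only later rows make up. A row lasts 1/12 s, in which the tool goes at most 41.7 mm and 7.16 degrees, less where a joint would pass 70% of its speed; a pose out of reach is approached as far as the arm can. A call with a number of a shift or a turn outside -1 to 1 is refused whole. A call with a gripper value outside its range is refused whole. "fingers" is the opening, from -1 (shut) to 1 (fully open), set as the call begins (left out, the last holds). The fingers move at their own pace and stop on an object; the grip force is fixed at half the most. Time passes only in rows, so rows that repeat a pose let the fingers close. It gives the time, the measured TCP pose, the force, the opening and the grip force at its end, in the units of the state.
- r.read_state(): the state, without advancing time (a new reading comes with each control period).
- r.grab_frame(name): name is "scene" or "top"; returns a dict with "image" (420x560x3 uint8, blue, green, red), "z_map" (420x560 float32, m along the optical axis (not along the pixel's ray), 0 where there is no reading), "mtx" (3x3 intrinsics, pixels), "R" (3x3) and "t" (3): a world point X has camera coordinates R X + t. Camera axes: x right, y down, z forward; pixel columns grow to the right and rows downward; lengths in m; the calibration is good to about 2 mm. A picture is of the moment at which its call begins.
- r.sign_off(): hands the job in; it is judged then, once.
The state is a dict: "t": time; "joint_pos": joint angles; "joint_velocities": joint speeds; "tau": joint torques, N m; "tcp_pos": TCP position; "ee_rot": TCP orientation; "ft_force": force on the tool from outside, world axes, zero at the start; "ft_torque": the same for the moment, N m; "gripper_width": opening from 0.0 (shut) to 1.0 (fully open); "grasp_force": force on a finger pad.
Only numpy, scipy, OpenCV 4.12 (cv2) and the standard library are available. Lean on these libraries where they do the work, as an engineer would, in place of code of your own. Each camera call takes 0.05 s, during which the arm holds its last target. There are 200 camera calls.

## Working session

There is one attempt and no reset: what is moved stays moved. The work goes in short steps, Python scripts to look and compute and a tool call to move; the robot and the scene stay as the last step left them, time stands still between calls to the robot, and variables do not carry over. Pictures are saved under pics/ and viewed, at most 10 in all, crops included, and the job is handed in when it is done.

Besides the shell and the picture viewer there is one more tool, called after "Emit:" in YAML: its name, and indented under it one key for each argument. carry_out: Moves the arm, as the interface text tells. Its arguments: {"type":"object","properties":{"commands":{"type":"array"},"fingers":{"type":"number"}},"required":["commands"]}

```bash
mkdir -p pics
python3 - <<'E'
from bench import r
import cv2,numpy as np
for n in("scene","top"):
    f=r.grab_frame(n); cv2.imwrite(f"pics/{n}0.png",f["image"]); np.savez(f"{n}0.npz",**f)
    print(n,f["mtx"].tolist(),(-f["R"].T@f["t"]).round(3))
s=r.read_state();print(s["t"],s["tcp_pos"],s["ee_rot"],s["gripper_width"])
E
```

```text
scene [[407.614595756046, 0.0, 280.1962725298001], [0.0, 407.614595756046, 214.80815449641185], [0.0, 0.0, 1.0]] [-0.177 -0.583  0.619]
top [[458.47566588727415, 0.0, 272.1965415474609], [0.0, 458.47566588727415, 206.18542296492723], [0.0, 0.0, 1.0]] [ 0.282 -0.186  0.932]
0.1 [ 0.18568828 -0.57000761  0.23667305] [-3.10104753e+00 -4.92191225e-01  1.92773090e-04] 0.9967020142094121
```

View pics/top0.png

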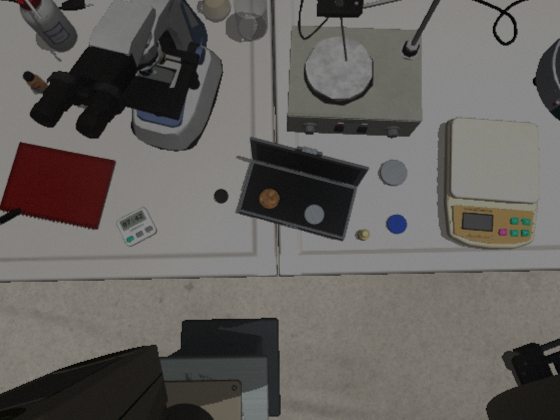

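View pics/scene0.png

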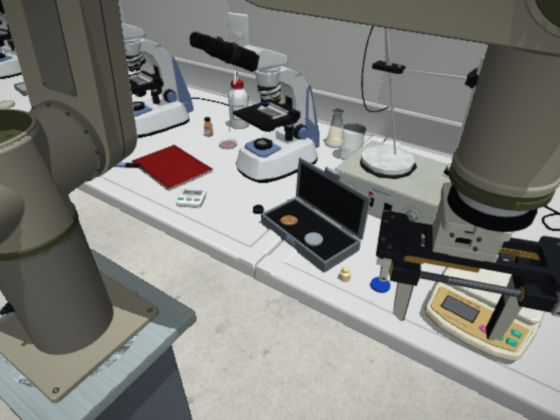

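The top view shows the open case with the pocket (brown cork) near (270,198) and the disc near (314,214). The larger grey disc (393,172) and the blue one (397,224) are the look-alikes. The weight is at (363,234), the dust cap at (221,196) and the timer at (137,227).

```bash
cat > h.py <<'E'
import numpy as np,cv2
def ray(f,u,v,z):
    d=f["R"].T@np.linalg.inv(f["mtx"])@np.array([u,v,1.]); c=-f["R"].T@f["t"]
    return c+d*(z-c[2])/d[2]
def pix(f,X):
    p=f["mtx"]@(f["R"]@np.asarray(X)+f["t"]); return p[:2]/p[2]
E
python3 - <<'E'
import numpy as np,cv2
from h import *
f=dict(np.load("top0.npz"));g=dict(np.load("scene0.npz"))
a=cv2.resize(f["image"][125:245,225:385],None,fx=5,fy=5,interpolation=cv2.INTER_CUBIC)
cv2.imwrite("pics/c0.png",cv2.convertScaleAbs(a,alpha=1.8))
im=f["image"].astype(int)
def blob(m,box):
    u0,v0,u1,v1=box; s=m[v0:v1,u0:u1].astype(np.uint8)
    n,l,st,c=cv2.connectedComponentsWithStats(s); i=1+st[1:,4].argmax(); k=cv2.findContours((l==i).astype(np.uint8),0,1)[0][0]
    return c[i]+[u0,v0],st[i,4],cv2.fitEllipse(k)
m=im.min(2)>75; b=blob(m,(298,200,330,230)); print("disc",b,ray(f,*b[0],.034))
m=(im[...,2]-im[...,0])>25; b=blob(m,(250,180,290,215)); print("pocket",b,ray(f,*b[0],.020))
# deck height check
for u,v in((290,207),(314,214),(270,198),(300,225)):
    z=f["z_map"][v,u]; print((f["R"].T@(np.linalg.inv(f["mtx"])@[u,v,1]*z-f["t"])).round(4))
E
```

```text
disc (array([313.86363636, 214.09090909]), np.int32(286), ((15.863831520080566, 14.09200382232666), (18.140169143676758, 18.276588439941406), 145.70315551757812)) [ 0.4234692  -0.25905124  0.034     ]
pocket (array([269.00636943, 198.29299363]), np.int32(314), ((18.99371910095215, 18.28997802734375), (18.931419372558594, 19.414016723632812), 123.62775421142578)) [ 0.46008293 -0.17054588  0.02      ]
[ 0.4403 -0.2124  0.0251]
[ 0.4238 -0.2594  0.0332]
[ 0.4603 -0.1726  0.0218]
[ 0.4028 -0.2311  0.0301]
```

View pics/c0.png

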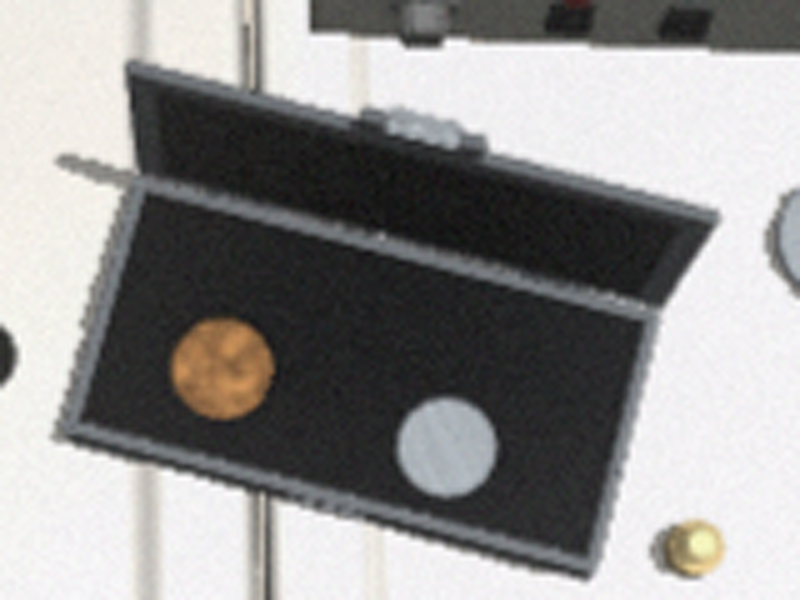

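The crop shows the case's front rim corners at about (65,435) and (590,575), the cork pocket at (222,368), and the disc at (447,447). The lid stands upright with its tab pointing up.

```bash
cat >> h.py <<'E'
def toolR(s): return cv2.Rodrigues(np.array(s["ee_rot"],float))[0]
E
python3 - <<'E'
import numpy as np,cv2
from h import *
from bench import r
f=dict(np.load("top0.npz"))
c=lambda u,v:(225+(u-2)/5,125+(v-2)/5)
FL=ray(f,*c(60,438),.03);FR=ray(f,*c(590,578),.03);BL=ray(f,*c(143,180),.03);BR=ray(f,*c(660,314),.03)
print(FL,FR,BL,BR,np.linalg.norm(FL-FR),np.linalg.norm(BL-FL),np.linalg.norm(BL-BR))
for a,b in((FL,FR),(BL,BR)): d=a-b; print("yaw",np.degrees(np.arctan2(-d[0],d[1])))
d=(FL-FR)+(BL-BR); y=np.arctan2(-d[0],d[1]); R=np.array([[np.cos(y),-np.sin(y)],[np.sin(y),np.cos(y)]])
O=(FL+FR+BL+BR)[:2]/4; print("origin",O,"yaw",np.degrees(y),"pocket",O+R@[-.012,.055])
for n,p in(("disc",[.4235,-.2591]),("cork",[.4597,-.1705])): print(n,R.T@(np.array(p)-O))
w=ray(f,*c(693,548),.03); print("weight",w,R.T@(w[:2]-O))
T=toolR(r.read_state()); print(T.round(4))
E
```

```text
[ 0.43131014 -0.10549966  0.03      ] [ 0.37084142 -0.3140154   0.03      ] [ 0.53700254 -0.13999683  0.03      ] [ 0.47645463 -0.34702653  0.03      ] 0.21710661402197595 0.111179756968211 0.21570199048579436
yaw -16.171945422679844
yaw -16.302088825128983
origin [ 0.45390218 -0.2266346 ] yaw -16.23680594214549 pocket [ 0.45775925 -0.17047302]
disc [-0.02011199 -0.03967118]
cork [-0.01012911  0.05551675]
weight [ 0.38183158 -0.35510456  0.03      ] [-0.03327479 -0.14349735]
[[ 9.509e-01  3.096e-01 -4.000e-04]
 [ 3.096e-01 -9.509e-01  1.700e-03]
 [ 1.000e-04 -1.700e-03 -1.000e+00]]
```

Emit:
carry_out:
  commands:
    - [[0.34,-0.23,0],0.038]
    - [[0.68,-0.46,0],0.076]
    - [[1,-0.69,0],0.115]
    - [[1,-0.69,0],0.153]
    - [[1,-0.69,0],0.19]
  fingers: 0.5

```text
t: 0.52
tcp_pos: [0.2609, -0.472, 0.2373]
ee_rot: [-3.109, 0.446, 0.0]
ft_force: [-0.0, -0.8, 0.1]
gripper_width: 0.753
grasp_force: 0.0
```

Emit:
carry_out:
  commands:
    - [[0.3,-0.3,0],0]
    - [[0.6,-0.6,0],0]
    - [[0.97,-0.95,0],0]
    - [[0.97,-1,0],0]

```text
t: 0.85
tcp_pos: [0.3842, -0.4023, 0.2372]
ee_rot: [-3.109, 0.438, -0.002]
ft_force: [0.4, -1.0, 0.0]
gripper_width: 0.747
grasp_force: 0.0
```

Emit:
carry_out:
  commands:
    - [[0,-0.3,0.1],0]
    - [[0,-0.65,0.3],0]
    - [[0,-1,0.5],0]
    - [[0,-1,0.5],0]

```text
t: 1.18
tcp_pos: [0.4074, -0.3018, 0.182]
ee_rot: [-3.104, 0.435, 0.011]
ft_force: [-1.0, 0.0, -0.6]
gripper_width: 0.751
grasp_force: 0.0
```

```bash
cat >> h.py <<'E'
def togo(s,target):
    T=toolR(s); return (T.T@(np.array(target)-s["tcp_pos"])/.1).round(3), np.degrees(np.arctan2(T[1,0],T[0,0])).round(2)
E
python3 - <<'E'
from h import *
from bench import r
s=r.read_state(); print(s["t"],s["tcp_pos"],s["gripper_width"],s["ft_force"]); print(togo(s,[.4235,-.2591,.048]))
E
```

```text
1.1833 [ 0.40744848 -0.3018484   0.18201793] 0.7509244278194203 [-0.95600908  0.03759958 -0.59601405]
(array([ 0.047, -0.447,  1.343]), np.float64(-15.96))
```

Emit:
carry_out:
  commands:
    - [[0.05,-0.3,0],0]
    - [[0.05,-0.45,0.2],0]
    - [[0.05,-0.45,0.55],0]
    - [[0.05,-0.45,0.9],0]
    - [[0.05,-0.45,0.9],0]

```text
t: 1.6
tcp_pos: [0.4216, -0.2637, 0.0906]
ee_rot: [-3.105, 0.44, 0.016]
ft_force: [-0.7, 1.1, -1.7]
gripper_width: 0.75
grasp_force: 0.0
```

Emit:
carry_out:
  commands:
    - [[0,0,0],0]
    - [[0,0,0],0]

```text
t: 1.77
tcp_pos: [0.4262, -0.2678, 0.0992]
ee_rot: [3.11, -0.442, 0.001]
ft_force: [-0.4, -0.1, 0.2]
gripper_width: 0.745
grasp_force: 0.0
```

Run:
```python
from h import *
from bench import r
s=r.read_state(); print(s["t"],s["tcp_pos"],s["gripper_width"],s["ft_force"]); print(togo(s,[.4235,-.2591,.048]))
f=r.grab_frame("scene"); p=pix(f,[.4235,-.2591,.034]).astype(int); print(p)
a=f["image"][p[1]-60:p[1]+60,p[0]-80:p[0]+80]; cv2.imwrite("pics/s1.png",cv2.convertScaleAbs(cv2.resize(a,None,fx=5,fy=5,interpolation=2),alpha=1.6))
```

```text
1.7667 [ 0.42615144 -0.26776594  0.09922949] 0.7447700908829318 [-0.38569633 -0.07307522  0.20841664]
(array([-0.05 , -0.076,  0.512]), np.float64(-16.18))
[313 237]
```

View pics/s1.png

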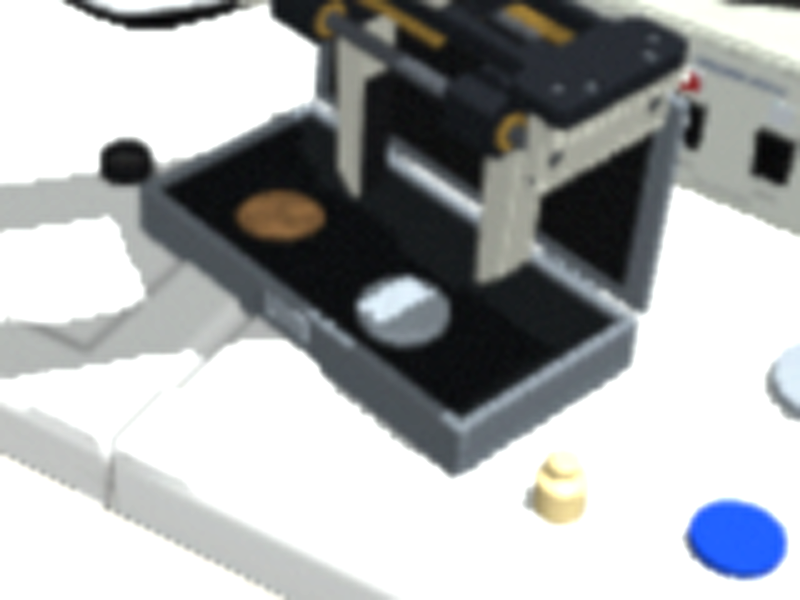

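The view shows the fingers open along the case's length above the disc at (403,310), with clear room on both sides and clear of the lid.

Emit:
carry_out:
  commands:
    - [[-0.05,-0.08,0],0]
    - [[-0.05,-0.08,0.15],0]
    - [[-0.05,-0.08,0.3],0]
    - [[-0.05,-0.08,0.42],0]
    - [[-0.05,-0.08,0.42],0]

```text
t: 2.23
tcp_pos: [0.4222, -0.257, 0.0544]
ee_rot: [-3.109, 0.442, 0.003]
ft_force: [-0.5, 0.3, -0.4]
gripper_width: 0.752
grasp_force: 0.0
```

Emit:
carry_out:
  commands:
    - [[0,0,0],0]
    - [[0,0,0],0]
    - [[0,0,0],0]

```text
t: 2.48
tcp_pos: [0.4238, -0.2585, 0.0568]
ee_rot: [3.11, -0.442, 0.002]
ft_force: [0.6, 0.2, -0.0]
gripper_width: 0.745
grasp_force: 0.0
```

Run:
```python
from h import *
from bench import r
s=r.read_state(); print(s["t"],s["tcp_pos"],s["gripper_width"],s["ft_force"]); print(togo(s,[.4235,-.2591,.048]))
```

```text
2.4833 [ 0.42380162 -0.25846703  0.05684634] 0.7446140293324723 [ 0.61661723  0.20028593 -0.03350584]
(array([-0.001,  0.007,  0.088]), np.float64(-16.17))
```

Emit:
carry_out:
  commands:
    - [[0,0,0.05],0]
    - [[0,0,0.09],0]
    - [[0,0,0.09],0]

```text
t: 2.73
tcp_pos: [0.4227, -0.2576, 0.0458]
ee_rot: [-3.11, 0.442, 0.001]
ft_force: [0.1, 0.1, -0.9]
gripper_width: 0.753
grasp_force: 0.0
```

Emit:
carry_out:
  commands:
    - [[0,0,0],0]
    - [[0,0,0],0]
    - [[0,0,0],0]
    - [[0,0,0],0]
    - [[0,0,0],0]
  fingers: -0.25

```text
t: 3.15
tcp_pos: [0.4232, -0.258, 0.0468]
ee_rot: [3.11, -0.442, 0.0]
ft_force: [0.6, 0.4, -0.4]
gripper_width: 0.439
grasp_force: 0.0
```

Emit:
carry_out:
  commands:
    - [[0,0,0],0]
    - [[0,0,0],0]
    - [[0,0,0],0]
    - [[0,0,0],0]
    - [[0,0,0],0]

```text
t: 3.57
tcp_pos: [0.4232, -0.258, 0.0467]
ee_rot: [3.11, -0.442, 0.0]
ft_force: [0.5, -0.7, 0.8]
gripper_width: 0.411
grasp_force: 30.0
```

Run:
```python
from h import *
from bench import r
s=r.read_state(); print(s["t"],s["tcp_pos"],s["gripper_width"],s["ft_force"],s["grasp_force"]); print(togo(s,[.459,-.1705,.048]))
```

```text
3.5667 [ 0.42319082 -0.25803424  0.04674786] 0.41149397714884417 [ 0.4803025  -0.72341893  0.82854132] 30.000304598361254
(array([ 0.1  , -0.94 , -0.013]), np.float64(-16.16))
```

Emit:
carry_out:
  commands:
    - [[0.01,-0.06,0],0]
    - [[0.02,-0.15,0],0]
    - [[0.03,-0.26,0],0]
    - [[0.04,-0.37,0],0]
    - [[0.05,-0.48,0],0]

```text
t: 3.98
tcp_pos: [0.4418, -0.2119, 0.0467]
ee_rot: [3.11, -0.441, 0.0]
ft_force: [-0.6, -1.1, 0.6]
gripper_width: 0.407
grasp_force: 30.0
```

Emit:
carry_out:
  commands:
    - [[0.01,-0.11,0],0]
    - [[0.02,-0.22,0],0]
    - [[0.03,-0.32,0],0]
    - [[0.04,-0.4,0],0]
    - [[0.05,-0.45,0],0]

```text
t: 4.4
tcp_pos: [0.4589, -0.1699, 0.0464]
ee_rot: [-3.11, 0.44, 0.001]
ft_force: [0.3, -0.2, -0.1]
gripper_width: 0.409
grasp_force: 30.0
```

Emit:
carry_out:
  commands:
    - [[0,0,0],0]
    - [[0,0,0],0]
    - [[0,0,0],0]
    - [[0,0,0],0]

```text
t: 4.73
tcp_pos: [0.4584, -0.1717, 0.0465]
ee_rot: [-3.11, 0.442, 0.001]
ft_force: [0.5, -0.4, -0.4]
gripper_width: 0.407
grasp_force: 30.0
```

Run:
```python
from h import *
from bench import r
s=r.read_state(); print(s["t"],s["tcp_pos"],s["gripper_width"],s["ft_force"],s["grasp_force"]); print(togo(s,[.459,-.1705,.0467]))
f=r.grab_frame("scene"); p=pix(f,[.459,-.1705,.034]).astype(int); print(p)
a=f["image"][p[1]-50:p[1]+40,p[0]-60:p[0]+60]; cv2.imwrite("pics/s2.png",cv2.convertScaleAbs(cv2.resize(a,None,fx=6,fy=6,interpolation=2),alpha=1.6))
```

```text
4.7333 [ 0.4583528  -0.17167495  0.04647203] 0.4067644613372964 [ 0.52024935 -0.40310421 -0.40441455] 29.999768938869238
(array([ 0.003, -0.013, -0.002]), np.float64(-16.19))
[288 215]
```

View pics/s2.png

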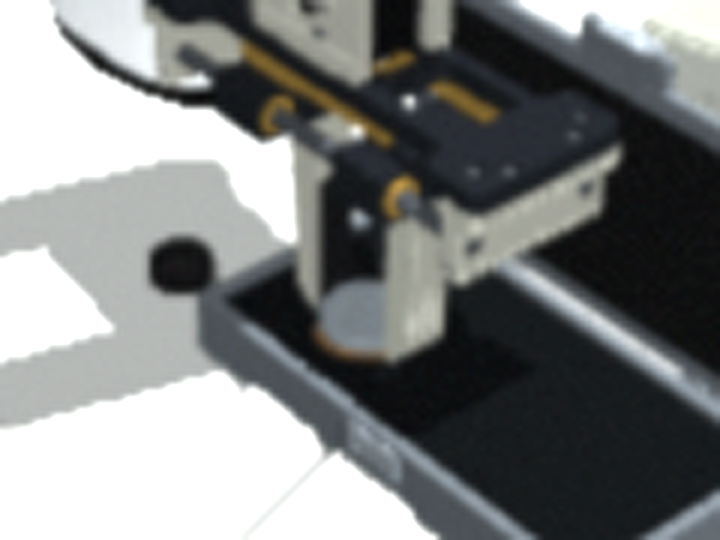

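The disc is held in the fingers right over the pocket, with a thin crescent of cork showing along its near edge at (345,348). I'll centre it by 1 mm and release.

Emit:
carry_out:
  commands:
    - [[0,-0.01,0],0]
    - [[0,-0.01,0],0]
    - [[0,-0.01,0],0]

```text
t: 5.03
tcp_pos: [0.4588, -0.1706, 0.0466]
ee_rot: [-3.11, 0.442, 0.0]
ft_force: [-0.1, 0.6, -0.5]
gripper_width: 0.411
grasp_force: 30.0
```

Emit:
carry_out:
  commands:
    - [[0,0,0],0]
    - [[0,0,0],0]
    - [[0,0,0],0]
    - [[0,0,0],0]
    - [[0,0,0],0]
  fingers: 0.0

```text
t: 5.45
tcp_pos: [0.459, -0.1705, 0.0467]
ee_rot: [3.11, -0.442, 0.0]
ft_force: [0.2, -0.2, 0.5]
gripper_width: 0.499
grasp_force: 0.0
```

Emit:
carry_out:
  commands:
    - [[0,0,-0.15],0]
    - [[0,0,-0.4],0]
    - [[0,0,-0.7],0]
    - [[0,0,-1],0]
    - [[0,0,-1],0]

```text
t: 5.87
tcp_pos: [0.4623, -0.1721, 0.1534]
ee_rot: [3.107, -0.441, 0.015]
ft_force: [0.6, 0.1, 1.7]
gripper_width: 0.498
grasp_force: 0.0
```

Run:
```python
from h import *
from bench import r
s=r.read_state(); print(s["t"],s["tcp_pos"],s["gripper_width"],s["ft_force"],s["grasp_force"])
f=r.grab_frame("scene"); p=pix(f,[.459,-.1705,.034]).astype(int); print(p)
a=f["image"][p[1]-60:p[1]+50,p[0]-50:p[0]+90]; cv2.imwrite("pics/s3.png",cv2.convertScaleAbs(cv2.resize(a,None,fx=5,fy=5,interpolation=2),alpha=1.6))
z=f["z_map"]
for dv in(-2,0,2,4):
  for du in(-5,0,5):
    u,v=p[0]+du,p[1]+dv; print((f["R"].T@(np.linalg.inv(f["mtx"])@[u,v,1]*z[v,u]-f["t"])).round(4),end=" ")
```

```text
5.8667 [ 0.46230555 -0.17208947  0.15344865] 0.4975834470144144 [0.56020479 0.10332576 1.73289105] 0.0
[288 215]
[ 0.4677 -0.1495  0.0276] [ 0.4737 -0.1599  0.0282] [ 0.4817 -0.169   0.0269] [ 0.4606 -0.1543  0.028 ] [ 0.4651 -0.1655  0.03  ] [ 0.4731 -0.1745  0.0287] [ 0.4539 -0.1588  0.0283] [ 0.4608 -0.1684  0.028 ] [ 0.4647 -0.1799  0.0305] [ 0.4478 -0.1629  0.028 ] [ 0.4527 -0.1737  0.0295] [ 0.4589 -0.1836  0.0299]
```

View pics/s3.png

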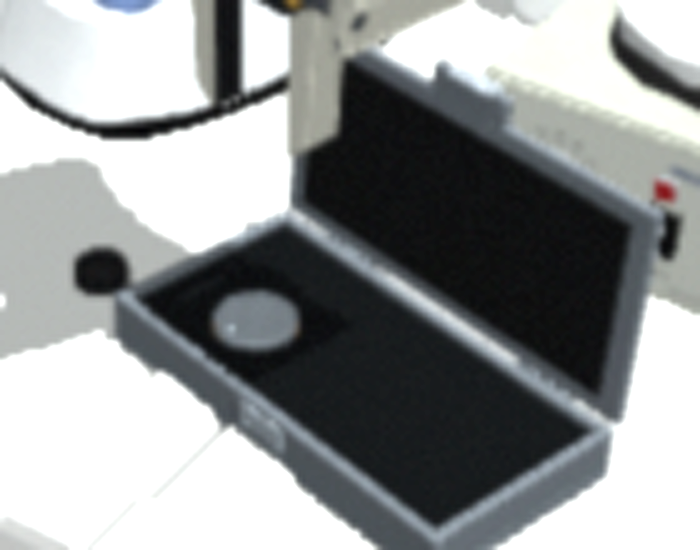

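The disc sits flush in the pocket at (255,320), with its top at z of about 0.0283, so it is home. Next I'll measure the lid and whatever stands behind it.

Run:
```python
from h import *
f=dict(np.load("top0.npz"));g=dict(np.load("scene0.npz"))
y=np.radians(-16.2);Rc=np.array([[np.cos(y),-np.sin(y)],[np.sin(y),np.cos(y)]]);O=np.array([.4548,-.2270])
for n,k in(("top",f),("scene",g)):
    v,u=np.mgrid[:420,:560]; z=k["z_map"]; ok=z>0
    P=np.stack([u,v,np.ones_like(u)],-1)[ok]@np.linalg.inv(k["mtx"]).T*z[ok][:,None]
    P=(P-k["t"])@k["R"]
    c=(P[:,:2]-O)@Rc
    m=(abs(c[:,1])<.1)&(c[:,0]>.045)&(c[:,0]<.09)&(P[:,2]>.05)&(P[:,2]<.17)
    print(n,"lid: n",m.sum(),"slope dx/dz",np.polyfit(P[m,2],c[m,0],1),"ztop",np.percentile(P[m,2],[90,99,100]))
    for y0 in np.arange(-.15,.16,.05):
        q=(abs(c[:,1]-y0)<.025)
        for lo,hi in((.09,.16),(.16,.22)):
            w=q&(c[:,0]>lo)&(c[:,0]<hi); print(f"{y0:.2f} x{lo}: zmax",P[w,2].max().round(3) if w.any() else None,end=" | ")
    print()
    w=(P[:,2]>.2)&(abs(P[:,1]+.25)<.25)&(P[:,0]>.42)&(P[:,0]<.8); print("high pts minx",P[w][np.argsort(P[w,0])[:5]].round(3).tolist())
```

```text
top lid: n 2149 slope dx/dz [0.08866262 0.05109637] ztop [0.14111714 0.15452075 0.15603735]
-0.15 x0.09: zmax 0.016 | -0.15 x0.16: zmax 0.111 | -0.10 x0.09: zmax 0.007 | -0.10 x0.16: zmax 0.11 | -0.05 x0.09: zmax 0.108 | -0.05 x0.16: zmax 0.132 | 0.00 x0.09: zmax 0.109 | 0.00 x0.16: zmax 0.367 | 0.05 x0.09: zmax 0.109 | 0.05 x0.16: zmax 0.369 | 0.10 x0.09: zmax 0.012 | 0.10 x0.16: zmax 0.105 | 0.15 x0.09: zmax 0.009 | 0.15 x0.16: zmax 0.011 | 
high pts minx [[0.652, -0.001, 0.285], [0.652, -0.0, 0.281], [0.653, -0.001, 0.278], [0.653, -0.002, 0.281], [0.654, -0.002, 0.282]]
scene lid: n 2517 slope dx/dz [0.07452009 0.05305743] ztop [0.13827801 0.15318246 0.15523922]
-0.15 x0.09: zmax 0.002 | -0.15 x0.16: zmax 0.108 | -0.10 x0.09: zmax 0.005 | -0.10 x0.16: zmax 0.112 | -0.05 x0.09: zmax 0.107 | -0.05 x0.16: zmax 0.132 | 0.00 x0.09: zmax 0.108 | 0.00 x0.16: zmax 0.418 | 0.05 x0.09: zmax 0.109 | 0.05 x0.16: zmax 0.418 | 0.10 x0.09: zmax -0.891 | 0.10 x0.16: zmax -0.891 | 0.15 x0.09: zmax 0.003 | 0.15 x0.16: zmax -0.887 | 
high pts minx [[0.649, -0.002, 0.308], [0.65, -0.001, 0.271], [0.652, -0.006, 0.282], [0.652, -0.002, 0.276], [0.653, -0.001, 0.266]]
```

Emit:
carry_out:
  commands:
    - [[0,0.3,-0.3],0]
    - [[0,0.6,-0.6],0]
    - [[0,0.9,-0.65],0]
    - [[0.2,1,-0.65],0]
    - [[0.4,1,-0.65],0]
  fingers: -1

```text
t: 6.33
tcp_pos: [0.4688, -0.2805, 0.2117]
ee_rot: [3.108, -0.447, 0.001]
ft_force: [0.2, 0.1, -1.2]
gripper_width: 0.187
grasp_force: 0.0
```

Emit:
carry_out:
  commands:
    - [[0.25,0,0],0]
    - [[0.45,0,0],0]
    - [[0.6,0,0],0]
    - [[0.6,0,0],0]
    - [[0.6,0,0],0]

```text
t: 6.75
tcp_pos: [0.5267, -0.2939, 0.2098]
ee_rot: [-3.109, 0.441, 0.004]
ft_force: [-0.3, -0.5, -0.6]
gripper_width: 0.004
grasp_force: 0.0
```

```bash
cat >> h.py <<'E'
_y=np.radians(-16.2);Rc=np.array([[np.cos(_y),-np.sin(_y)],[np.sin(_y),np.cos(_y)]]);O=np.array([.4548,-.2270])
def case(s): p=np.array(s["tcp_pos"]); return np.r_[Rc.T@(p[:2]-O),p[2]].round(4)
E
python3 - <<'E'
from h import *
from bench import r
s=r.read_state(); print(s["t"],case(s),togo(s,np.r_[O+Rc@[.09,-.05],.149]),s["gripper_width"],s["ft_force"])
f=r.grab_frame("scene"); cv2.imwrite("pics/s4.png",f["image"][60:320,200:520])
E
```

```text
6.75 [ 0.0877 -0.0442  0.2098] (array([0.025, 0.059, 0.608]), np.float64(-16.14)) 0.0042811261408083005 [-0.29426277 -0.45716388 -0.58701055]
```

View pics/s4.png

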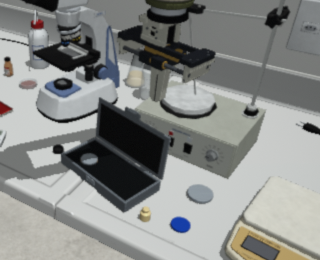

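The closed fingers are above and behind the lid, clear of the stirrer's rod. I'll go down behind the lid.

Emit:
carry_out:
  commands:
    - [[0.03,0.06,0.1],0]
    - [[0.03,0.06,0.3],0]
    - [[0.03,0.06,0.5],0]
    - [[0.03,0.06,0.6],0]
    - [[0.03,0.06,0.6],0]

```text
t: 7.22
tcp_pos: [0.5259, -0.2999, 0.1478]
ee_rot: [-3.108, 0.442, 0.008]
ft_force: [-0.0, -0.7, -0.2]
gripper_width: 0.004
grasp_force: 0.0
```

Emit:
carry_out:
  commands:
    - [[-0.05,0,0],0]
    - [[-0.1,0,0],0]
    - [[-0.15,0,0],0]
    - [[-0.2,0,0],0]

```text
t: 7.55
tcp_pos: [0.5095, -0.2958, 0.1534]
ee_rot: [3.109, -0.441, 0.005]
ft_force: [2.0, -0.8, 1.0]
gripper_width: 0.002
grasp_force: 0.7
```

Run:
```python
from h import *
from bench import r
s=r.read_state(); c=case(s); print(s["t"],c,s["ft_force"])
for th in np.arange(1.5,-.01,-.15):
    st,ct=np.sin(th),np.cos(th); cx=.055-.1*ct+.006*st; cz=.0305+.1*st+.006*ct
    print(round(th,2),"tcp-> ",np.round([(cx+.0075-c[0])/.1,-(cz+.019-c[2])/.1],2))
```

```text
7.55 [ 0.0717 -0.0508  0.1534] [ 2.01310677 -0.82639447  1.04241145]
1.5 tcp->  [-0.1   0.04]
1.35 tcp->  [-0.25  0.05]
1.2 tcp->  [-0.4   0.09]
1.05 tcp->  [-0.54  0.14]
0.9 tcp->  [-0.67  0.22]
0.75 tcp->  [-0.78  0.31]
0.6 tcp->  [-0.88  0.42]
0.45 tcp->  [-0.97  0.55]
0.3 tcp->  [-1.03  0.69]
0.15 tcp->  [-1.07  0.83]
0.0 tcp->  [-1.09  0.98]
```

Emit:
carry_out:
  commands:
    - [[-0.08,0,0.03],0]
    - [[-0.2,0,0.04],0]
    - [[-0.32,0,0.07],0]
    - [[-0.43,0,0.1],0]
    - [[-0.54,0,0.14],0]

```text
t: 7.97
tcp_pos: [0.4573, -0.2806, 0.1389]
ee_rot: [3.109, -0.441, 0.004]
ft_force: [1.5, 0.6, -0.5]
gripper_width: 0.006
grasp_force: 0.6
```

Emit:
carry_out:
  commands:
    - [[-0.08,0,0.05],0]
    - [[-0.15,0,0.1],0]
    - [[-0.22,0,0.15],0]
    - [[-0.28,0,0.21],0]
    - [[-0.34,0,0.28],0]

```text
t: 8.38
tcp_pos: [0.4244, -0.2709, 0.1097]
ee_rot: [3.11, -0.442, 0.002]
ft_force: [0.9, -0.5, -0.3]
gripper_width: 0.005
grasp_force: 0.5
```

Run:
```python
from h import *
from bench import r
s=r.read_state(); c=case(s); print(s["t"],c,s["ft_force"])
for th in np.arange(.6,-.01,-.1):
    st,ct=np.sin(th),np.cos(th); cx=.055-.1*ct+.006*st; cz=.0305+.1*st+.006*ct
    print(round(th,2),"tcp-> ",np.round([(cx+.0075-c[0])/.1,-(cz+.019-c[2])/.1],2))
f=r.grab_frame("scene"); cv2.imwrite("pics/s5.png",cv2.resize(f["image"][130:270,230:430],None,fx=3,fy=3))
```

```text
8.3833 [-0.0169 -0.0507  0.1097] [ 0.90007255 -0.4674197  -0.34157752]
0.6 tcp->  [ 0.   -0.01]
0.5 tcp->  [-0.05  0.07]
0.4 tcp->  [-0.1   0.16]
0.3 tcp->  [-0.14  0.25]
0.2 tcp->  [-0.17  0.34]
0.1 tcp->  [-0.2   0.44]
0.0 tcp->  [-0.21  0.54]
```

View pics/s5.png

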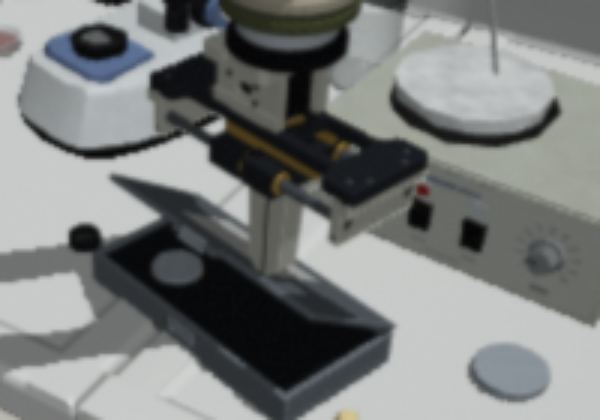

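The lid is down to about 35 degrees with the fingertip on its outer face at (270,265), and the disc is still home at (178,267). I'll carry on down.

Emit:
carry_out:
  commands:
    - [[-0.05,0,0.07],0]
    - [[-0.1,0,0.15],0]
    - [[-0.13,0,0.23],0]
    - [[-0.16,0,0.31],0]
    - [[-0.18,0,0.38],0]

```text
t: 8.85
tcp_pos: [0.4067, -0.2656, 0.0704]
ee_rot: [-3.11, 0.442, 0.001]
ft_force: [1.0, 0.2, -0.0]
gripper_width: 0.006
grasp_force: 0.3
```

Emit:
carry_out:
  commands:
    - [[-0.01,0,0.06],0]
    - [[-0.02,0,0.11],0]
    - [[-0.03,0,0.15],0]
    - [[-0.03,0,0.17],0]
    - [[-0.03,0,0.17],0]

```text
t: 9.27
tcp_pos: [0.4043, -0.2649, 0.0556]
ee_rot: [-3.11, 0.441, 0.001]
ft_force: [-6.5, 3.6, 12.8]
gripper_width: 0.002
grasp_force: 6.4
```

Run:
```python
from h import *
from bench import r
s=r.read_state(); c=case(s); print(s["t"],c,"tip",c[2]-.019,s["ft_force"])
```

```text
9.2667 [-0.0379 -0.0505  0.0556] tip 0.036599999999999994 [-6.54817757  3.56465145 12.84004551]
```

Emit:
carry_out:
  commands:
    - [[0,0,-0.1],0]
    - [[0,0,-0.3],0]
    - [[0,0,-0.6],0]
    - [[0,0,-0.9],0]
    - [[0,0,-1],0]

```text
t: 9.68
tcp_pos: [0.4064, -0.2665, 0.1598]
ee_rot: [3.107, -0.441, 0.009]
ft_force: [-0.1, -0.4, 0.6]
gripper_width: 0.007
grasp_force: 0.0
```

Emit:
carry_out:
  commands:
    - [[-0.3,0.2,-0.1],0]
    - [[-0.6,0.5,-0.2],0]
    - [[-0.9,0.8,-0.2],0]
    - [[-1,1,-0.2],0]
    - [[-1,1,-0.2],0]

```text
t: 10.1
tcp_pos: [0.2776, -0.3358, 0.175]
ee_rot: [3.107, -0.447, -0.0]
ft_force: [0.2, -0.3, 0.6]
gripper_width: 0.009
grasp_force: 0.0
```

Emit:
carry_out:
  commands:
    - [[0,0,0],0]
    - [[0,0,0],0]
    - [[0,0,0],0]

```text
t: 10.35
tcp_pos: [0.2811, -0.3326, 0.1744]
ee_rot: [-3.11, 0.44, 0.0]
ft_force: [-0.1, 0.1, 0.1]
gripper_width: 0.008
grasp_force: 0.0
```

Run:
```python
from h import *
from bench import r
s=r.read_state(); print(s["t"],case(s),s["ft_force"])
f=r.grab_frame("scene"); cv2.imwrite("pics/s6.png",cv2.resize(f["image"][150:310,180:420],None,fx=3,fy=3))
for n in("scene","top"):
    k=r.grab_frame(n)
    for X in((-.045,.09),(-.045,-.09),(0,.09),(.04,.09),(.04,-.09)):
        w=np.r_[O+Rc@X,.0365]; u,v=pix(k,w).round().astype(int)
        print(n,X,(k["R"].T@(np.linalg.inv(k["mtx"])@[u,v,1]*k["z_map"][v,u]-k["t"]))[2].round(4))
```

```text
10.35 [-0.1373 -0.1499  0.1744] [-0.11558429  0.06373226  0.14163578]
scene (-0.045, 0.09) 0.0372
scene (-0.045, -0.09) 0.0379
scene (0, 0.09) 0.0376
scene (0.04, 0.09) 0.2624
scene (0.04, -0.09) 0.0371
top (-0.045, 0.09) 0.0374
top (-0.045, -0.09) 0.0417
top (0, 0.09) 0.0379
top (0.04, 0.09) 0.0382
top (0.04, -0.09) 0.0338
```

View pics/s6.png

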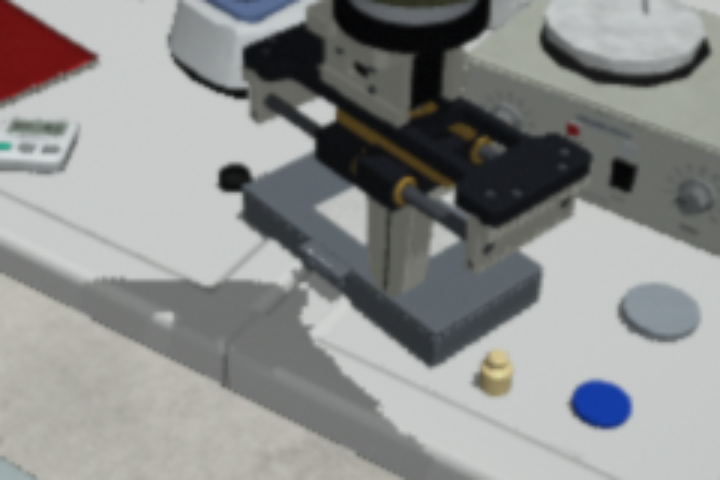

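The lid lies flat and shut at about z 0.037 front and back, the bystanders are where they were, and the gripper is clear in the air.

```bash
python3 -c "
from bench import r
print(r.sign_off())"
```

```text
the job is handed in; nothing more can be done
None
```

I moved the disc along the deck into the pocket in a light grip, shut the lid gently and handed the job in. Depth readings showed the disc home (top at z ≈ 0.028 m) before closing and the lid lying flat after; no verdict was shown.

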